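Load-test a nine-volt cell on a tester with a blank selector

ROBOT

A 6-joint arm with a two-finger parallel gripper is mounted at the origin on the work surface. World frame = base frame: x ahead of the robot, y to its left, z up, the work surface at z = 0. Lengths are in m, angles in rad, forces in N, time in s.
With the tool pointing down it reaches from about 0.35 to 1 m from the base axis. Payload 7.1 kg.
Tool frame: the origin (TCP) lies midway between the tips of the shut fingers; the grasp point (between the pads) lies 19 mm behind it; z points along the fingers, y is the direction in which the jaws open and shut (so a half turn about z gives the same grasp; the last joint's range is limited). The gripper opens to 85 mm and grips with 20 to 120 N. Pads are 22 mm wide; open, the fingers measure 114 mm over their backs; the gripper's body (76 mm by 85 mm) begins 54 mm behind the grasp point. The pads swing forward as they close: fully open they stand 13 mm farther back than shut.
Start: joints at [1.085, 0.423, 1.63, -0, 1.089, -0.019], TCP at [0.281, 0.558, 0.231] pointing down, gripper open.
Joint ranges: [-3, 3], [-0.9, 2.11], [0.09, 2.58], [-1.31, 4.45], [0.11, 2.69], [-2.54, 2.54]. Speed limits (rad/s): [2.39, 2.39, 3.01, 3.14, 3.14, 3.14].

INTERFACE

Orientations are given as a 3x3 rotation matrix whose columns are the frame's x, y, z axes.
In Python, from workcell import robot, optics gives the robot as it stands.
- The arm moves only by the shell command python3 -m pendant 'ROWS' [FORCE]. ROWS is JSON, a list of rows, each an object with "offset": the shift along the world's x, y, z each as a share of 0.15 m, from -1 to 1, a list of three; "delta_rot": the turn, a rotation vector about the world's x, y, z each as a share of 360 degrees, from -1 to 1, a list of three; "fingers": the opening, from 0 (shut) to 1 (fully open). A call has 1 to 8 rows; each row shifts and turns the commanded pose from where the row before left it; what a row does not reach is not made up. A row lasts 1/10 s, in which the tool goes at most 50 mm and 8.59 degrees, less where a joint would pass 70% of its speed; a pose out of reach is approached as far as the arm can. A call with a number of a shift or a turn outside -1 to 1 is refused whole. A call with a gripper value outside its range is refused whole. The fingers move at their own pace and stop on an object; FORCE is the grip in N (left out, the last holds). Time passes only in rows, so rows that do not move let the fingers close. It gives the time, the measured TCP pose, the force and the opening at its end, in the units of the state.
- robot.sense(): the state, without advancing time (a new reading comes with each control period).
- optics.snapshot(name): name is "scene" or "top" or "wrist"; returns a dict with "pixels" (420x560x3 uint8, red, green, blue), "K" (3x3 intrinsics, pixels), "eye" and "rotation" of the camera in the world; the wrist camera has in their place "T_tool_cam" (4x4, takes a point from camera to tool coordinates, whose origin is the TCP and whose axes are the flange's). Camera axes: x right, y down, z forward; pixel columns grow to the right and rows downward; lengths in m; the calibration is good to about 2 mm. A picture is of the moment at which its call begins: read the wrist's pose just before it. There is no depth.
- robot.finish_job(): hands the job in, once; it reports no verdict.
Trained networks look in a picture, given as the dict that the camera call returned (one of the last four; its "shot" number tells which), for a name from the list of things; names that differ only in an ending like _2 or _b are one class to them, and where a whole thing is asked for, a point or a joint stands for the part that bears it (a point fixed in the world has none). Each returns a list of dicts, best first, with "conf" (0 to 1); they miss things now and then, are a little off and sometimes report something else, mostly with a low value. They report only what shows in the picture. A call takes as long as a camera call. They do not tell look-alikes from the thing itself.
- optics.find_in(name, picture): "xyz" ([x, y, z] in m, in world coordinates, good to about 4 mm: the middle of the surface that is visible of it).
The state is a dict: "time": time; "joints": joint angles; "qvel": joint speeds; "joint_efforts": joint torques, N m; "ee_pos": TCP position; "tool_rot": TCP orientation; "ft_force": force on the tool from outside, world axes, zero at the start; "torque": the same for the moment, N m; "gripper_width": finger opening in m.
Only numpy, scipy, OpenCV 4.12 (cv2) and the standard library are available. Lean on these libraries where they do the work, as an engineer would, in place of code of your own. Each camera call takes 0.05 s, during which the arm holds its last target.

TASK

Load-test the nine-volt cell that lies in the tester's cradle. The tester's round knob carries no marks: turn it anticlockwise until it comes up against its end stop, without forcing it, then count exactly three clicks clockwise from the stop and let go; after that press the test button right down, hold it for about a second and let it up. Leave the cell in its cradle and the other things on the bench where they are.

Things in the scene. Friction and masses are not known exactly. Their poses are not given: they have to be found in the camera images.
- tester: the cell and bulb tester: grey case fixed to the bench, 170 mm deep (x), 260 mm wide (y), its flat aluminium top panel 70 mm above the bench. Origin at the centre of its underside, x to its back (away from the robot at yaw 0), y to its left. On the panel: knob left, test button right of it near the front, cell cradle far right, a black meter 20 mm high along the back edge
- selector_grip (a point): on the knob's upright axis, 22 mm above the panel, fixed to the case (does not turn). Black round fluted knob, 40 mm across, from 3 to 27 mm above the panel, looks the same at every click. Nothing else stands up within 60 mm of its axis. Six-position index switch: 30 degrees (0.524 rad) a click; it starts at any position but the first. Anticlockwise seen from above leads to the first position
- selector_axis (a point): where the knob's axis meets the panel, fixed to the case. Feel of the knob: leaving a click takes about 0.1 N m, half-way to the next it falls to nothing, then it pulls ahead into the next click; let go near a click it centres itself there. The end stops are 2 degrees past the first and last click (150 degrees apart); against one the torque climbs 0.05 N m a degree. Over 0.45 N m forces it
- test_top (a point): centre of the top of the black test button, 22 mm across, its top 22 mm above the panel when up, in a steel collar 38 mm across and 12 mm high; it moves with the button. It is pressed straight down, 6 mm, against a spring: 1.5 N to start, 5 N when fully down
- test_button (a joint): travel of the test button in m: 0 up, 0.006 fully down
- cell_center (a point): centre of the nine-volt cell, a metal block with a black wrap, 48.5 x 26.5 x 17.5 mm with two snap terminals on one end, lying flat in the cradle, terminals to the tester's back
- cradle (a point): centre of the floor of the cradle, a shallow grey tray 62 x 34 x 12 mm on the panel, floor 3 mm above the panel
- smoke_alarm: mustard plastic smoke alarm, a dome 108 mm across and 38 mm high, lying on the bench left of the tester; origin at the centre of its underside
- bulb_socket: white ceramic bulb socket, 48 mm across, 46 mm high, standing on the bench right of the tester; origin at the centre of its underside
- screwdriver: small steel screwdriver, 150 mm long, 26 mm thick at the handle, lying on the bench just right of the tester; origin under its middle
- bulb: white lamp bulb with a metal cap, 104 mm long, 60 mm thick, lying on the bench behind the tester; origin under its middle
- torch: aluminium pocket torch, 124 mm long, 35 mm thick at the head, lying on the bench left of the smoke alarm; origin under its middle
- bulb_carton: cardboard bulb carton 62 x 62 x 110 mm, standing on the bench behind the tester; origin at the centre of its underside
- cell_tray: grey plastic tray 100 x 75 x 30 mm holding four small cells, on the bench at the right; origin at the centre of its underside
Mind the look-alikes: they are no part of the job. What is shaped like the part that bears cell_center but purple or turquoise is not meant.

How it is judged:
By the outcome, as a careful person would: the job done as asked, in the order asked, and still so for the second after the job is handed in, with the robot touching nothing.
It also fails if it takes over 72 s, if anything falls off the work surface, if the arm or the gripper's body presses on something with over 40 N, if the wrist force passes 120 N, or if a joint passes its speed limit or range.

## Working session

There is one attempt and no reset: what is moved stays moved. The work goes in short steps, Python scripts to look and compute and a shell command to move; the robot and the scene stay as the last step left them, time stands still between calls to the robot, and variables do not carry over. Pictures are saved under pics/ and viewed, and the job is handed in when it is done.

```bash
mkdir -p pics; ls; python3 - <<'E'
from workcell import robot, optics
import cv2
s=robot.sense(); print(s)
for n in ("scene","top"):
    p=optics.snapshot(n); cv2.imwrite(f"pics/{n}0.png",p["pixels"][:,:,::-1])
    print(n,p["eye"])
    for k in ("tester","selector_grip","selector_axis","test_top","cell_center","cradle"):
        try: print(k,[(([round(float(v),4) for v in d["xyz"]]),round(d["conf"],2)) for d in optics.find_in(k,p)][:4])
        except Exception as e: print(k,e)
E
```

```text
pics
{'time': 0.0, 'joints': array([ 1.08498651e+00,  4.23842410e-01,  1.63071076e+00,  1.33232574e-05,
        1.08854235e+00, -1.90228847e-02]), 'qvel': array([-0.00155996,  0.00072567,  0.00012732,  0.00033642,  0.0011505 ,
       -0.00116511]), 'joint_efforts': array([ 3.30855088e-03, -5.57377732e+01, -2.81755525e+01,  8.33406739e-05,
        7.08200707e-03,  3.80034214e-05]), 'ee_pos': array([0.28099586, 0.55766468, 0.23053653]), 'tool_rot': array([[-8.93016037e-01,  4.50024277e-01, -7.12165614e-04],
       [ 4.50024839e-01,  8.93015057e-01, -1.32347319e-03],
       [ 4.03795532e-05, -1.50237500e-03, -9.99998871e-01]]), 'ft_force': array([0.40648818, 0.44744673, 0.60043851]), 'torque': array([-0.08943167, -0.041867  ,  0.00733255]), 'gripper_width': 0.08541238334516504}
scene [ 0.97078244 -0.31599085  0.95576259]
tester [([0.5315, 0.012, 0.0716], 0.64)]
selector_grip [([0.5343, 0.0074, 0.0695], 0.67), ([0.5527, 0.2251, 0.0377], 0.37)]
selector_axis [([0.5333, 0.0071, 0.0661], 0.82)]
test_top [([0.4627, -0.0211, 0.0918], 0.48)]
cell_center [([0.5097, -0.0733, 0.0917], 0.73), ([0.3854, -0.1743, 0.0211], 0.5), ([0.6464, -0.2167, 0.0168], 0.47)]
cradle [([0.5314, 0.0087, 0.0706], 0.73)]
top [0.45938947 0.02250738 1.31686416]
tester [([0.5081, 0.0268, 0.069], 0.93)]
selector_grip [([0.5125, 0.0265, 0.0696], 0.68)]
selector_axis [([0.5049, 0.0222, 0.0703], 0.72)]
test_top [([0.4597, -0.0154, 0.0878], 0.53)]
cell_center [([0.6397, -0.2108, 0.0153], 0.67), ([0.5028, -0.0711, 0.0877], 0.63), ([0.3817, -0.1753, 0.0186], 0.45)]
cradle []
```

View pics/scene0.png

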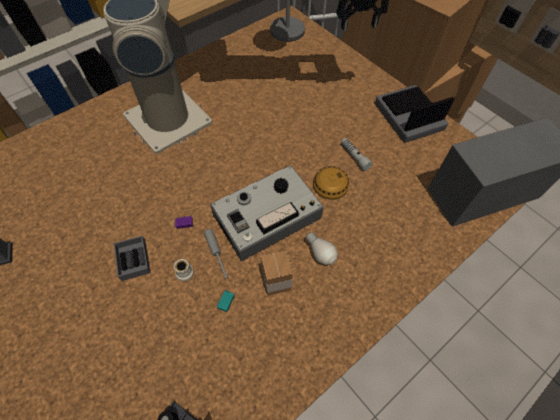

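View pics/top0.png

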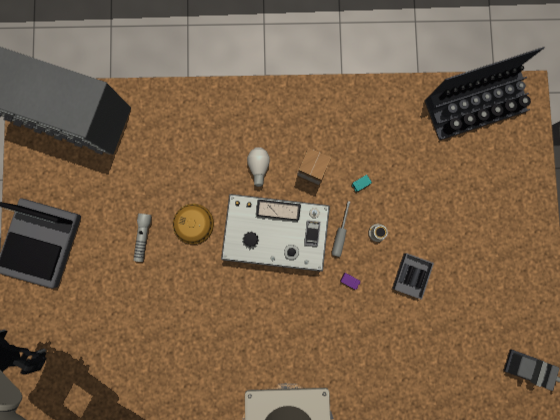

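```bash
cat > h.py <<'E'
import numpy as np
def ray(p,u,v,z):
    d=p["rotation"]@np.linalg.inv(p["K"])@np.array([u,v,1.]); return p["eye"]+d*(z-p["eye"][2])/d[2]
def proj(p,X):
    c=p["rotation"].T@(np.array(X)-p["eye"]); q=p["K"]@c; return q[:2]/q[2]
E
python3 - <<'E'
from workcell import robot, optics
import cv2
p=optics.snapshot("top"); im=p["pixels"][:,:,::-1]
c=cv2.resize(im[185:280,210:340],None,fx=6,fy=6,interpolation=cv2.INTER_CUBIC); cv2.imwrite("pics/topc.png",c)
p=optics.snapshot("scene"); im=p["pixels"][:,:,::-1]
c=cv2.resize(im[160:260,205:330],None,fx=6,fy=6,interpolation=cv2.INTER_CUBIC); cv2.imwrite("pics/scenec.png",c)
E
```

```text
(no output)
```

View pics/topc.png

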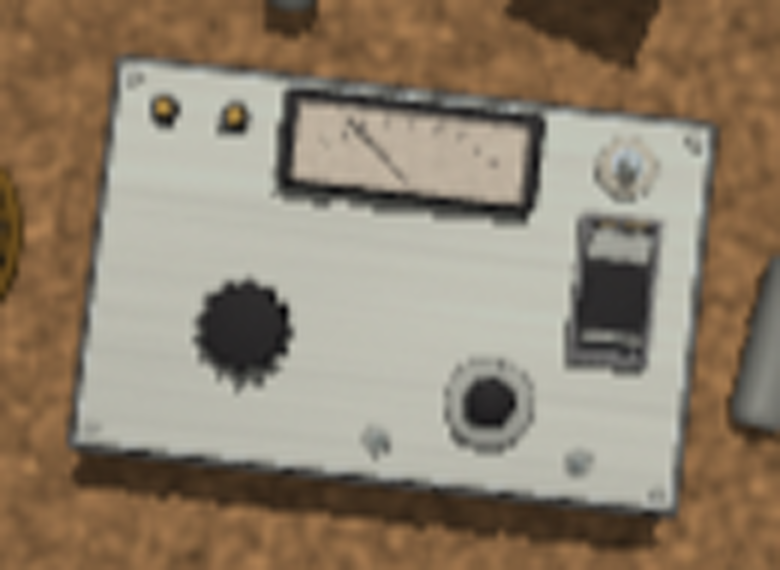

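View pics/scenec.png

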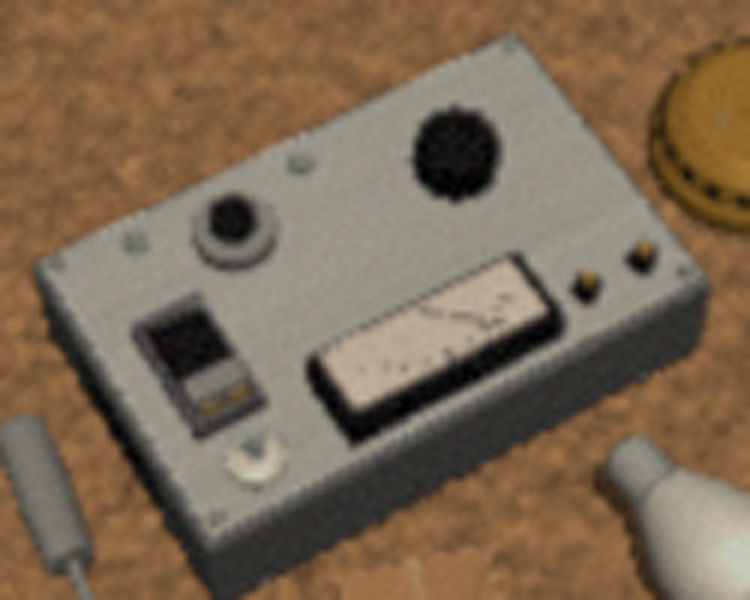

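Top view crop: knob at crop (243,331), button at (489,402), cell in cradle (612,293). Purple (350,281 in top) and turquoise (361,184) cells on the bench are look-alikes; the one in the cradle has the black wrap and metal body.

```bash
python3 - <<'E'
from workcell import robot, optics
from h import *
p=optics.snapshot("top"); q=optics.snapshot("scene")
T=lambda x,y:((x+.5)/6-.5+210,(y+.5)/6-.5+185)
S=lambda x,y:((x+.5)/6-.5+205,(y+.5)/6-.5+160)
for n,t,s,z in (("knob",(243,331),(457,153),.095),("btn",(489,402),(233,217),.092),("cell",(612,295),(200,356),.09)):
    print(n,ray(p,*T(*t),z).round(4),ray(q,*S(*s),z).round(4))
C=[ray(p,*T(*c),.07) for c in ((120,60),(715,125),(675,512),(72,443))]
print(np.round(C,4),np.mean(C,0).round(4))
C2=[ray(q,*S(*c),.07) for c in ((705,285),(212,540),(40,265),(512,35))]
print(np.round(C2,4),np.mean(C2,0).round(4))
for c in (C,C2):
    d=c[0]-c[1]; e=c[3]-c[2]; f=c[0]-c[3]
    print([np.degrees(np.arctan2(-v[0],v[1])).round(2) for v in(d,e)],np.degrees(np.arctan2(f[1],f[0])))
E
```

```text
knob [0.4923 0.0836 0.095 ] [0.4996 0.0782 0.095 ]
btn [ 0.4608 -0.0172  0.092 ] [ 0.4624 -0.0196  0.092 ]
cell [ 0.5038 -0.0695  0.09  ] [ 0.51   -0.0726  0.09  ]
[[ 0.6089  0.1351  0.07  ]
 [ 0.5756 -0.1169  0.07  ]
 [ 0.4131 -0.0948  0.07  ]
 [ 0.4478  0.1572  0.07  ]] [0.5114 0.0202 0.07  ]
[[ 0.6118  0.1302  0.07  ]
 [ 0.575  -0.1159  0.07  ]
 [ 0.4159 -0.0947  0.07  ]
 [ 0.449   0.1539  0.07  ]] [0.5129 0.0184 0.07  ]
[np.float64(-7.52), np.float64(-7.84)] -7.80270160799114
[np.float64(-8.51), np.float64(-7.58)] -8.309848507236632
```

```bash
python3 -m pendant '[{"offset":[0.11,-0.25,0],"delta_rot":[0,0,-0.018],"fingers":1},{"offset":[0.11,-0.25,0],"delta_rot":[0,0,-0.018],"fingers":1},{"offset":[0.11,-0.25,0],"delta_rot":[0,0,-0.018],"fingers":1},{"offset":[0.11,-0.25,0],"delta_rot":[0,0,-0.018],"fingers":1},{"offset":[0.11,-0.25,0],"delta_rot":[0,0,-0.018],"fingers":1},{"offset":[0.11,-0.25,0],"delta_rot":[0,0,-0.018],"fingers":1},{"offset":[0.11,-0.25,0],"delta_rot":[0,0,-0.018],"fingers":1},{"offset":[0.11,-0.25,0],"delta_rot":[0,0,-0.018],"fingers":1}]' 20; cat >> h.py <<'E'
from workcell import robot, optics
def st():
    s=robot.sense(); R=s["tool_rot"]
    print("t %.2f pos %s yaw %.2f j6 %.3f F %s M %s w %.4f"%(s["time"],s["ee_pos"].round(4),np.degrees(np.arctan2(R[1,0],R[0,0])),s["joints"][5],s["ft_force"].round(2),s["torque"].round(3),s["gripper_width"]))
    return s
E
python3 -c "
from h import *
print(st())"
```

```text
time: 1.7
ee_pos: [0.4138, 0.2567, 0.2316]
tool_rot: [[-0.194, 0.981, 0.001], [0.981, 0.194, 0.0], [0.0, 0.001, -1.0]]
ft_force: [0.6, -0.1, -0.1]
gripper_width: 0.0854
t 1.70 pos [0.4138 0.2567 0.2316] yaw 101.16 j6 0.336 F [ 0.63 -0.08 -0.06] M [ 0.031  0.027 -0.009] w 0.0854
{'time': 1.7, 'joints': array([ 5.30803802e-01,  2.19157271e-01,  1.92860246e+00, -2.37040081e-05,
        9.93171672e-01,  3.36031940e-01]), 'qvel': array([-8.27278958e-01, -1.09536937e-01,  1.41963632e-01, -2.05508631e-04,
       -4.13295694e-02,  3.03029192e-01]), 'joint_efforts': array([  5.93128368, -40.85693479, -25.31790197,   0.05381219,
         0.22122954,  -0.3790445 ]), 'ee_pos': array([0.41375406, 0.25666426, 0.23157282]), 'tool_rot': array([[-1.93555465e-01,  9.81089163e-01,  5.80316809e-04],
       [ 9.81089314e-01,  1.93555307e-01,  3.17617586e-04],
       [ 1.99287773e-04,  6.30819239e-04, -9.99999781e-01]]), 'ft_force': array([ 0.63138768, -0.07648575, -0.05529474]), 'torque': array([ 0.03122542,  0.0272457 , -0.00944554]), 'gripper_width': 0.08536888924744067}
```

```bash
python3 -m pendant '[{"offset":[0.105,-0.23,0],"delta_rot":[0,0,-0.018],"fingers":1},{"offset":[0.105,-0.23,0],"delta_rot":[0,0,-0.018],"fingers":1},{"offset":[0.105,-0.23,0],"delta_rot":[0,0,-0.018],"fingers":1},{"offset":[0.105,-0.23,0],"delta_rot":[0,0,-0.018],"fingers":1},{"offset":[0.105,-0.23,0],"delta_rot":[0,0,-0.018],"fingers":1},{"offset":[0,0,-0.06],"delta_rot":[0,0,-0.023],"fingers":1},{"offset":[0,0,-0.06],"delta_rot":[0,0,-0.023],"fingers":1},{"offset":[0,0,0],"delta_rot":[0,0,0],"fingers":1}]'
python3 - <<'E'
from h import *
import cv2
s=st()
w=optics.snapshot("wrist"); cv2.imwrite("pics/w1.png",w["pixels"][:,:,::-1]); print(w["T_tool_cam"],w["K"])
R=s["tool_rot"]; T=w["T_tool_cam"]
w2=dict(w); w2["eye"]=s["ee_pos"]+R@T[:3,3]; w2["rotation"]=R@T[:3,:3]
for X in ((.493,.083,.097),(.461,-.017,.092)): print(proj(w2,X))
E
```

```text
time: 2.5
ee_pos: [0.4914, 0.0851, 0.2124]
tool_rot: [[0.611, 0.792, -0.002], [0.792, -0.611, -0.0], [-0.001, -0.001, -1.0]]
ft_force: [-0.1, -0.2, -1.0]
gripper_width: 0.0851
t 2.50 pos [0.4914 0.0851 0.2124] yaw 52.33 j6 0.805 F [-0.12 -0.21 -1.02] M [ 0.022 -0.036 -0.034] w 0.0851
[[ 4.18334643e-04 -9.57050873e-01 -2.89919733e-01  7.44833621e-02]
 [ 9.99999890e-01  4.61521588e-04 -8.05914140e-05 -5.51510120e-04]
 [ 2.10934299e-04 -2.89919668e-01  9.57050961e-01 -1.41917345e-01]
 [ 0.00000000e+00  0.00000000e+00  0.00000000e+00  1.00000000e+00]] [[336.83049342   0.         279.47331476]
 [  0.         336.83049342 211.19976672]
 [  0.           0.           1.        ]]
[283.62029802 207.61339794]
[323.09618659 311.91128429]
```

View pics/w1.png

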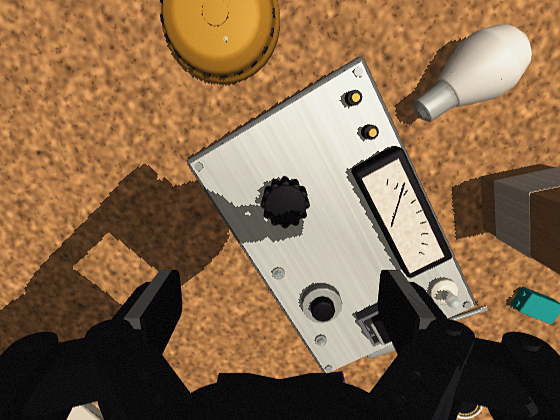

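```bash
python3 - <<'E'
import cv2
im=cv2.imread("pics/w1.png")
cv2.imwrite("pics/w1c.png",cv2.resize(im[165:330,245:355],None,fx=5,fy=5,interpolation=cv2.INTER_CUBIC)[:, :][:600])
a=cv2.resize(im[170:240,250:320],None,fx=6,fy=6,interpolation=cv2.INTER_CUBIC);b=cv2.resize(im[275:345,288:358],None,fx=5.5,fy=6,interpolation=cv2.INTER_CUBIC)
import numpy as np
o=np.hstack([a,b]); o=np.clip(o.astype(float)*2.2,0,255).astype('uint8'); cv2.imwrite("pics/w1d.png",o[:, :800])
E
```

```text
(no output)
```

View pics/w1d.png

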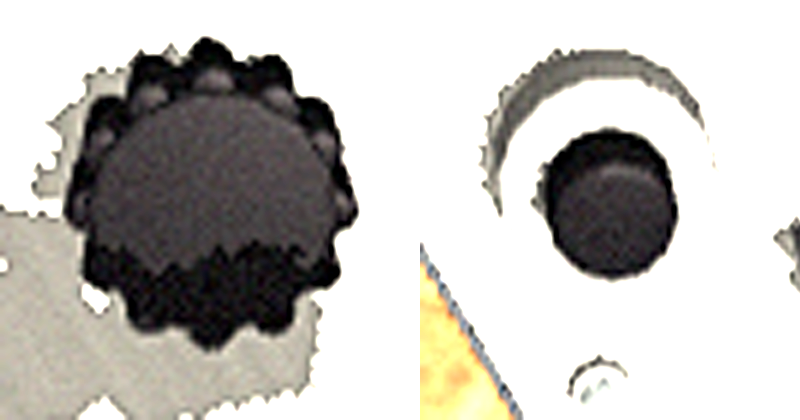

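```bash
cat >> h.py <<'E'
def wcam(s,w):
    R=s["tool_rot"]; T=w["T_tool_cam"]; w2=dict(w); w2["eye"]=s["ee_pos"]+R@T[:3,3]; w2["rotation"]=R@T[:3,:3]; return w2
E
python3 - <<'E'
from h import *
s=st(); w=wcam(s,optics.snapshot("wrist"))
print(ray(w,284.9,204.9,.097),ray(w,322.95,311.25,.092))
E
```

```text
t 2.55 pos [0.4917 0.0854 0.213 ] yaw 52.61 j6 0.801 F [-1.19  0.26  0.13] M [-0.021  0.043  0.009] w 0.0854
[0.49548546 0.08440749 0.097     ] [ 0.46204873 -0.01648781  0.092     ]
```

```bash
python3 -m pendant '[{"offset":[0.015,-0.009,-0.2],"delta_rot":[0,0,-0.012],"fingers":1},{"offset":[0,0,-0.2],"delta_rot":[0,0,-0.012],"fingers":1},{"offset":[0,0,-0.2],"delta_rot":[0,0,-0.012],"fingers":1},{"offset":[0,0,-0.2],"delta_rot":[0,0,-0.012],"fingers":0.8},{"offset":[0,0,-0.06],"delta_rot":[0,0,0],"fingers":0.7},{"offset":[0,0,-0.03],"delta_rot":[0,0,0],"fingers":0.65},{"offset":[0,0,0],"delta_rot":[0,0,0],"fingers":0.6},{"offset":[0,0,0],"delta_rot":[0,0,0],"fingers":0.6}]' 20
python3 - <<'E'
from h import *
import cv2
s=st()
w=optics.snapshot("wrist"); cv2.imwrite("pics/w2.png",w["pixels"][:,:,::-1])
w=wcam(s,w); print(proj(w,(.494,.084,.097)))
E
```

```text
time: 3.4
ee_pos: [0.4953, 0.0845, 0.0811]
tool_rot: [[0.816, 0.577, 0.002], [0.577, -0.816, 0.0], [0.002, 0.001, -1.0]]
ft_force: [1.1, -0.0, -0.3]
gripper_width: 0.0511
t 3.40 pos [0.4953 0.0845 0.0811] yaw 35.27 j6 1.101 F [ 1.13 -0.   -0.25] M [ 0.052 -0.027  0.066] w 0.0511
[280.40364418 295.86361984]
```

View pics/w2.png

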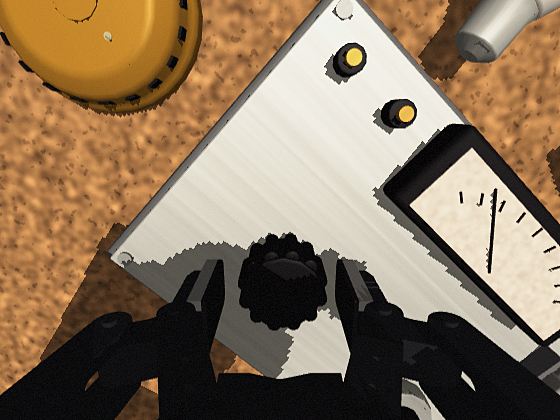

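```bash
python3 - <<'E'
import cv2,numpy as np
im=cv2.imread("pics/w2.png")
a=cv2.resize(im[220:350,200:360],None,fx=4.6,fy=4.6,interpolation=cv2.INTER_CUBIC); cv2.imwrite("pics/w2d.png",np.clip(a.astype(float)*4,0,255).astype('uint8'))
E
```

```text
(no output)
```

View pics/w2d.png

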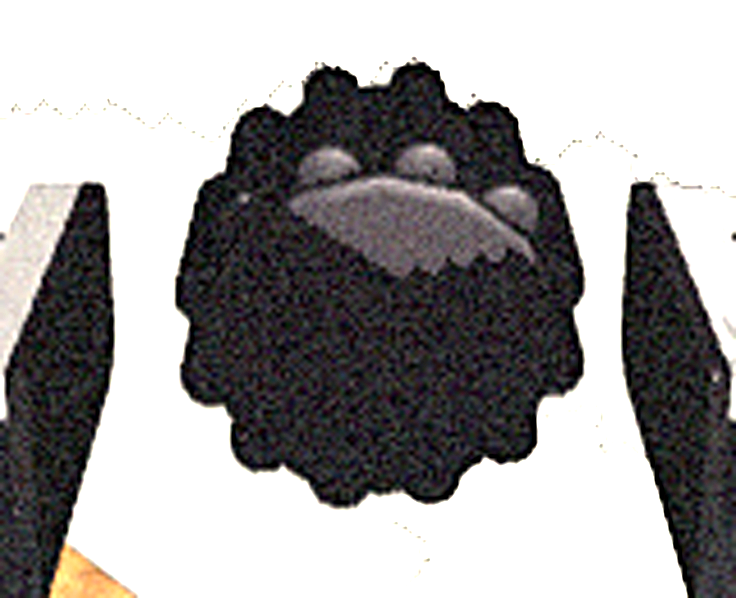

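```bash
python3 - <<'E'
from h import *
s=st(); w=wcam(s,optics.snapshot("wrist"))
X=ray(w,282.8,290.6,.097); print(X, s["tool_rot"].T@(X-s["ee_pos"]))
E
```

```text
t 3.45 pos [0.4952 0.0845 0.0811] yaw 35.25 j6 1.101 F [-0.16  0.11 -0.54] M [ 0.046  0.011 -0.044] w 0.0515
[0.49655674 0.08458057 0.097     ] [ 0.00118379  0.00072446 -0.01589805]
```

```bash
python3 -m pendant '[{"offset":[0.003,0,-0.04],"delta_rot":[0,0,0],"fingers":0.55},{"offset":[0,0,0],"delta_rot":[0,0,0],"fingers":0.5},{"offset":[0,0,0],"delta_rot":[0,0,0],"fingers":0.3},{"offset":[0,0,0],"delta_rot":[0,0,0],"fingers":0.3},{"offset":[0,0,0],"delta_rot":[0,0,0],"fingers":0.3}]' 30
python3 - <<'E'
from h import *
s=st(); 
E
```

```text
time: 4.0
ee_pos: [0.4956, 0.0835, 0.0743]
tool_rot: [[0.817, 0.577, 0.002], [0.577, -0.817, -0.001], [0.001, 0.002, -1.0]]
ft_force: [1.2, -7.4, 3.4]
gripper_width: 0.0373
t 4.00 pos [0.4956 0.0835 0.0743] yaw 35.21 j6 1.102 F [ 1.23 -7.35  3.41] M [-1.09  -0.317 -0.012] w 0.0373
```

```bash
python3 -m pendant '[{"offset":[0.003,-0.006,0],"delta_rot":[0,0,0],"fingers":0.3},{"offset":[0,0,0],"delta_rot":[0,0,0],"fingers":0.3}]'
python3 -c "
from h import *
st(); 
"; python3 -m pendant '[{"offset":[0,0,0],"delta_rot":[0,0,0.008],"fingers":0.3},{"offset":[0,0,0],"delta_rot":[0,0,0.008],"fingers":0.3}]'
python3 -c "
from h import *
st(); 
"
```

```text
time: 4.2
ee_pos: [0.4956, 0.0833, 0.0742]
tool_rot: [[0.817, 0.576, 0.001], [0.576, -0.817, 0.0], [0.001, 0.0, -1.0]]
ft_force: [0.1, -1.4, 4.9]
gripper_width: 0.0373
t 4.20 pos [0.4956 0.0833 0.0742] yaw 35.16 j6 1.100 F [ 0.09 -1.41  4.85] M [-0.228  0.041 -0.052] w 0.0373
time: 4.4
ee_pos: [0.4955, 0.0834, 0.0742]
tool_rot: [[0.754, 0.657, 0.001], [0.657, -0.754, 0.0], [0.001, 0.0, -1.0]]
ft_force: [-0.5, -1.9, 5.2]
gripper_width: 0.0375
t 4.40 pos [0.4955 0.0834 0.0742] yaw 41.04 j6 0.998 F [-0.49 -1.88  5.23] M [-0.168  0.09  -0.077] w 0.0375
```

```bash
cat > m.py <<'E'
from h import *
st()
E
python3 -m pendant '[{"offset":[0,0,0],"delta_rot":[0,0,0.0075],"fingers":0.3},{"offset":[0,0,0],"delta_rot":[0,0,0.0075],"fingers":0.3},{"offset":[0,0,0],"delta_rot":[0,0,0.0075],"fingers":0.3}]' >/dev/null; python3 m.py
python3 -m pendant '[{"offset":[0,0,0],"delta_rot":[0,0,0.0075],"fingers":0.3},{"offset":[0,0,0],"delta_rot":[0,0,0.0075],"fingers":0.3},{"offset":[0,0,0],"delta_rot":[0,0,0.0075],"fingers":0.3}]' >/dev/null; python3 m.py
python3 -m pendant '[{"offset":[0,0,0],"delta_rot":[0,0,0.0075],"fingers":0.3},{"offset":[0,0,0],"delta_rot":[0,0,0],"fingers":0.3}]' >/dev/null; python3 m.py
```

```text
t 4.70 pos [0.4954 0.0835 0.0742] yaw 49.15 j6 0.856 F [ 0.43 -0.03  5.54] M [ 0.009  0.165 -0.014] w 0.0374
t 5.00 pos [0.4953 0.0836 0.0742] yaw 57.26 j6 0.715 F [-1.69  1.15  6.51] M [0.021 0.262 0.036] w 0.0374
t 5.20 pos [0.4953 0.0836 0.0742] yaw 59.93 j6 0.668 F [-0.73  0.24  7.37] M [0.079 0.278 0.081] w 0.0375
```

```bash
python3 -m pendant '[{"offset":[0,0,0],"delta_rot":[0,0,0.007],"fingers":0.3},{"offset":[0,0,0],"delta_rot":[0,0,0.007],"fingers":0.3},{"offset":[0,0,0],"delta_rot":[0,0,0],"fingers":0.3}]' >/dev/null; python3 m.py
python3 -m pendant '[{"offset":[0,0,0],"delta_rot":[0,0,0.005],"fingers":0.3},{"offset":[0,0,0],"delta_rot":[0,0,0.005],"fingers":0.3},{"offset":[0,0,0],"delta_rot":[0,0,0],"fingers":0.3}]' >/dev/null; python3 m.py
```

```text
t 5.50 pos [0.4952 0.0836 0.0742] yaw 64.95 j6 0.580 F [-0.4   0.01  5.52] M [0.043 0.229 0.023] w 0.0374
t 5.80 pos [0.4951 0.0836 0.0742] yaw 68.52 j6 0.518 F [-1.25 -0.42  6.8 ] M [ 0.     0.272 -0.053] w 0.0372
```

```bash
python3 -m pendant '[{"offset":[0,0,0],"delta_rot":[0,0,0.006],"fingers":0.3},{"offset":[0,0,0],"delta_rot":[0,0,0],"fingers":0.3}]' >/dev/null; python3 m.py; python3 m.py
```

```text
t 6.00 pos [0.4952 0.0836 0.0742] yaw 70.69 j6 0.480 F [-1.57  1.45  6.34] M [ 0.095  0.27  -0.096] w 0.0372
t 6.00 pos [0.4952 0.0836 0.0742] yaw 70.69 j6 0.480 F [-1.57  1.45  6.34] M [ 0.095  0.27  -0.096] w 0.0372
```

```bash
python3 -m pendant '[{"offset":[0,0,0],"delta_rot":[0,0,0.006],"fingers":0.3},{"offset":[0,0,0],"delta_rot":[0,0,0],"fingers":0.3}]' >/dev/null; python3 m.py
python3 -m pendant '[{"offset":[0,0,0],"delta_rot":[0,0,0.0075],"fingers":0.3},{"offset":[0,0,0],"delta_rot":[0,0,0.0075],"fingers":0.3}]' >/dev/null; python3 m.py
```

```text
t 6.20 pos [0.4951 0.0836 0.0742] yaw 72.85 j6 0.442 F [-2.2   0.88  6.1 ] M [ 0.028  0.295 -0.035] w 0.0374
t 6.40 pos [0.495  0.0836 0.0742] yaw 78.30 j6 0.347 F [-2.29  1.38  6.76] M [ 0.149  0.403 -0.002] w 0.0374
```

Passed that click freely. Next click at about yaw 95.

```bash
python3 -m pendant '[{"offset":[0,0,0],"delta_rot":[0,0,0.0075],"fingers":0.3},{"offset":[0,0,0],"delta_rot":[0,0,0.0075],"fingers":0.3},{"offset":[0,0,0],"delta_rot":[0,0,0.0075],"fingers":0.3},{"offset":[0,0,0],"delta_rot":[0,0,0.0075],"fingers":0.3}]' >/dev/null; python3 m.py
python3 -m pendant '[{"offset":[0,0,0],"delta_rot":[0,0,0.0075],"fingers":0.3},{"offset":[0,0,0],"delta_rot":[0,0,0.0075],"fingers":0.3},{"offset":[0,0,0],"delta_rot":[0,0,0],"fingers":0.3}]' >/dev/null; python3 m.py
python3 -m pendant '[{"offset":[0,0,0],"delta_rot":[0,0,0.006],"fingers":0.3},{"offset":[0,0,0],"delta_rot":[0,0,0],"fingers":0.3}]' >/dev/null; python3 m.py
python3 -m pendant '[{"offset":[0,0,0],"delta_rot":[0,0,0.006],"fingers":0.3},{"offset":[0,0,0],"delta_rot":[0,0,0],"fingers":0.3}]' >/dev/null; python3 m.py
```

```text
t 6.80 pos [0.4949 0.0836 0.0742] yaw 89.12 j6 0.159 F [-1.96  1.97  8.16] M [ 0.119  0.443 -0.005] w 0.0373
t 7.10 pos [0.4948 0.0836 0.0742] yaw 94.47 j6 0.065 F [-2.84 -0.14  7.49] M [ 0.114  0.493 -0.029] w 0.0377
t 7.30 pos [0.4947 0.0836 0.0742] yaw 96.61 j6 0.028 F [-3.41  0.71  7.46] M [ 0.091  0.51  -0.015] w 0.0376
t 7.50 pos [0.4947 0.0836 0.0742] yaw 98.76 j6 -0.010 F [-2.73 -0.53  7.67] M [ 0.181  0.457 -0.11 ] w 0.0372
```

```bash
python3 -m pendant '[{"offset":[-0.003,0,0],"delta_rot":[0,0,0.004],"fingers":0.3},{"offset":[0,0,0],"delta_rot":[0,0,0],"fingers":0.3}]' >/dev/null; python3 m.py
python3 -m pendant '[{"offset":[0,0,0],"delta_rot":[0,0,0.004],"fingers":0.3},{"offset":[0,0,0],"delta_rot":[0,0,0],"fingers":0.3}]' >/dev/null; python3 m.py
```

```text
t 7.70 pos [0.4947 0.0836 0.0742] yaw 100.17 j6 -0.035 F [-1.72  0.84  6.03] M [ 0.042  0.354 -0.186] w 0.0374
t 7.90 pos [0.4946 0.0836 0.0742] yaw 101.59 j6 -0.059 F [-1.16  0.02  6.32] M [ 0.048  0.353 -0.268] w 0.0375
```

Torque climbs 0.05 N m/deg: that is the end stop (first click at yaw ≈95.2°). Now three clicks clockwise, to yaw ≈5.2°.

```bash
python3 -m pendant '[{"offset":[0,0,0],"delta_rot":[0,0,-0.01],"fingers":0.3},{"offset":[0,0,0],"delta_rot":[0,0,-0.0075],"fingers":0.3},{"offset":[0,0,0],"delta_rot":[0,0,0],"fingers":0.3}]' >/dev/null; python3 m.py
python3 -m pendant '[{"offset":[0,0,0],"delta_rot":[0,0,-0.01],"fingers":0.3},{"offset":[0,0,0],"delta_rot":[0,0,-0.007],"fingers":0.3},{"offset":[0,0,0],"delta_rot":[0,0,0],"fingers":0.3}]' >/dev/null; python3 m.py
for i in 1 2 3; do python3 -m pendant '[{"offset":[0,0,0],"delta_rot":[0,0,-0.01],"fingers":0.3},{"offset":[0,0,0],"delta_rot":[0,0,-0.01],"fingers":0.3}]' >/dev/null; python3 m.py; done
python3 -m pendant '[{"offset":[0,0,0],"delta_rot":[0,0,0],"fingers":0.3}]' >/dev/null; python3 m.py
```

```text
t 8.20 pos [0.4947 0.0836 0.0742] yaw 95.22 j6 0.052 F [-0.85  0.76  6.93] M [ 0.132  0.266 -0.043] w 0.0375
t 8.50 pos [0.4948 0.0836 0.0742] yaw 89.12 j6 0.159 F [-0.45  1.1   6.89] M [ 0.203  0.198 -0.021] w 0.0375
t 8.70 pos [0.4949 0.0836 0.0742] yaw 81.85 j6 0.286 F [-1.13 -0.41  5.16] M [0.151 0.187 0.043] w 0.0375
t 8.90 pos [0.4951 0.0836 0.0743] yaw 74.63 j6 0.411 F [-0.38  0.96  5.85] M [-0.011  0.15  -0.016] w 0.0374
t 9.10 pos [0.4952 0.0836 0.0742] yaw 67.42 j6 0.537 F [1.11 0.17 4.71] M [-0.041  0.053 -0.056] w 0.0373
t 9.20 pos [0.4952 0.0836 0.0742] yaw 67.48 j6 0.536 F [-0.1  -0.09  4.85] M [ 0.058  0.069 -0.109] w 0.0373
```

```bash
cat > a.py <<'E'
from h import *
M=[];F=[]
for i in range(6):
    optics.snapshot("top"); s=robot.sense(); M.append(s["torque"][2]);F.append(s["ft_force"])
R=s["tool_rot"]
print("t %.2f yaw %.2f Mz %.3f +- %.3f F %s"%(s["time"],np.degrees(np.arctan2(R[1,0],R[0,0])),np.mean(M),np.std(M),np.mean(F,0).round(1)))
E
python3 a.py
for i in 1 2 3; do python3 -m pendant '[{"offset":[0,0,0],"delta_rot":[0,0,-0.007],"fingers":0.3},{"offset":[0,0,0],"delta_rot":[0,0,0],"fingers":0.3}]' >/dev/null; python3 a.py; done
```

```text
t 9.50 yaw 67.58 Mz -0.083 +- 0.022 F [0.2 0.4 5.2]
t 10.00 yaw 65.07 Mz -0.017 +- 0.025 F [0.2 0.2 4.8]
t 10.50 yaw 62.58 Mz 0.049 +- 0.018 F [0.3 0.2 5.2]
t 11.00 yaw 60.06 Mz 0.078 +- 0.021 F [0.6 0.2 5.4]
```

```bash
python3 -m pendant '[{"offset":[0,0,0],"delta_rot":[0,0,-0.0095],"fingers":0.3},{"offset":[0,0,0],"delta_rot":[0,0,-0.0095],"fingers":0.3},{"offset":[0,0,0],"delta_rot":[0,0,-0.0095],"fingers":0.3},{"offset":[0,0,0],"delta_rot":[0,0,0],"fingers":0.3}]' >/dev/null; python3 a.py
python3 -m pendant '[{"offset":[0,0,0],"delta_rot":[0,0,-0.0095],"fingers":0.3},{"offset":[0,0,0],"delta_rot":[0,0,-0.0095],"fingers":0.3},{"offset":[0,0,0],"delta_rot":[0,0,-0.0095],"fingers":0.3},{"offset":[0,0,0],"delta_rot":[0,0,0],"fingers":0.3}]' >/dev/null; python3 a.py
for i in 1 2 3; do python3 -m pendant '[{"offset":[0,0,0],"delta_rot":[0,0,-0.0085],"fingers":0.3},{"offset":[0,0,0],"delta_rot":[0,0,0],"fingers":0.3}]' >/dev/null; python3 a.py; done
```

```text
t 11.70 yaw 49.88 Mz -0.007 +- 0.017 F [ 1.  -0.5  5.6]
t 12.40 yaw 39.61 Mz -0.076 +- 0.022 F [ 0.9 -1.3  5.1]
t 12.90 yaw 36.55 Mz -0.045 +- 0.032 F [ 1.4 -2.   5. ]
t 13.40 yaw 33.51 Mz 0.021 +- 0.034 F [ 1.5 -2.   4.9]
t 13.90 yaw 30.46 Mz 0.052 +- 0.017 F [ 1.5 -2.1  5.1]
```

Second click crossed at ≈34.5°. One more, to ≈4.5°.

```bash
python3 -m pendant '[{"offset":[0,0,0],"delta_rot":[0,0,-0.01],"fingers":0.3},{"offset":[0,0,0],"delta_rot":[0,0,-0.01],"fingers":0.3},{"offset":[0,0,0],"delta_rot":[0,0,-0.01],"fingers":0.3},{"offset":[0,0,0],"delta_rot":[0,0,-0.01],"fingers":0.3},{"offset":[0,0,0],"delta_rot":[0,0,0],"fingers":0.3}]' >/dev/null; python3 a.py
python3 -m pendant '[{"offset":[0,0,0],"delta_rot":[0,0,-0.01],"fingers":0.3},{"offset":[0,0,0],"delta_rot":[0,0,-0.01],"fingers":0.3},{"offset":[0,0,0],"delta_rot":[0,0,0],"fingers":0.3}]' >/dev/null; python3 a.py
python3 -m pendant '[{"offset":[0,0,0],"delta_rot":[0,0,-0.0065],"fingers":0.3},{"offset":[0,0,0],"delta_rot":[0,0,-0.006],"fingers":0.3},{"offset":[0,0,0],"delta_rot":[0,0,0],"fingers":0.3}]' >/dev/null; python3 a.py
```

```text
t 14.70 yaw 16.06 Mz -0.028 +- 0.029 F [ 2.2 -4.   5. ]
t 15.30 yaw 8.85 Mz -0.076 +- 0.037 F [ 2.6 -4.4  4.7]
t 15.90 yaw 4.37 Mz 0.001 +- 0.033 F [ 2.  -4.8  4.9]
```

```bash
python3 -m pendant '[{"offset":[0,0,0],"delta_rot":[0,0,0],"fingers":0.5},{"offset":[0,0,0],"delta_rot":[0,0,0],"fingers":0.6},{"offset":[0,0,0],"delta_rot":[0,0,0],"fingers":0.7},{"offset":[0,0,0],"delta_rot":[0,0,0],"fingers":0.7},{"offset":[0,0,0],"delta_rot":[0,0,0],"fingers":0.7}]' >/dev/null; python3 a.py; python3 m.py
python3 -m pendant '[{"offset":[0,0,0.1],"delta_rot":[0,0,0],"fingers":0.7},{"offset":[0,0,0.2],"delta_rot":[0,0,0],"fingers":0.7},{"offset":[0,0,0.2],"delta_rot":[0,0,0],"fingers":0.3},{"offset":[0,0,0.1],"delta_rot":[0,0,0],"fingers":0},{"offset":[0,0,0],"delta_rot":[0,0,0],"fingers":0},{"offset":[0,0,0],"delta_rot":[0,0,0],"fingers":0}]' 20
python3 a.py
python3 - <<'E'
from h import *
import cv2
s=st()
w=optics.snapshot("wrist"); cv2.imwrite("pics/w3.png",w["pixels"][:,:,::-1])
w=wcam(s,w); print(proj(w,(.4615,-.0170,.092)))
E
```

```text
t 16.70 yaw 4.22 Mz 0.001 +- 0.009 F [-0.1 -0.4  0.1]
t 16.70 pos [0.4947 0.0834 0.0738] yaw 4.22 j6 1.640 F [-0.91 -0.99  0.38] M [ 0.062 -0.037  0.011] w 0.0598
time: 17.3
ee_pos: [0.4945, 0.0833, 0.1636]
tool_rot: [[0.997, 0.073, 0.0], [0.073, -0.997, 0.0], [0.0, -0.0, -1.0]]
ft_force: [0.4, 0.5, -1.0]
gripper_width: 0.0015
t 17.60 yaw 4.22 Mz -0.011 +- 0.022 F [-0.6  0.4 -0.2]
t 17.60 pos [0.4942 0.0833 0.1629] yaw 4.22 j6 1.640 F [-1.36  0.23 -0.01] M [ 0.025 -0.014  0.011] w -0.0004
[419.42871692 278.23324457]
```

View pics/w3.png

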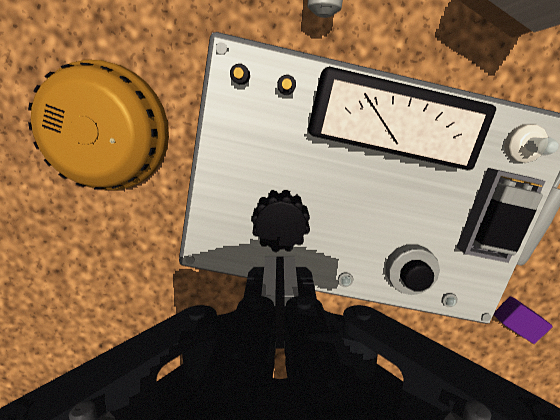

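```bash
python3 - <<'E'
from h import *
s=robot.sense(); w=wcam(s,optics.snapshot("wrist"))
print(proj(w,(.4948,.0835,.097)),ray(w,417.5,275.5,.092),s["ee_pos"])
E
python3 -m pendant '[{"offset":[-0.075,-0.22,0],"delta_rot":[0,0,0],"fingers":0},{"offset":[-0.075,-0.22,0],"delta_rot":[0,0,0],"fingers":0},{"offset":[-0.07,-0.23,-0.1],"delta_rot":[0,0,0],"fingers":0},{"offset":[0,0,-0.1],"delta_rot":[0,0,0],"fingers":0},{"offset":[0,0,0],"delta_rot":[0,0,0],"fingers":0},{"offset":[0,0,0],"delta_rot":[0,0,0],"fingers":0}]' 
python3 - <<'E'
from h import *
import cv2
s=st()
w=optics.snapshot("wrist"); cv2.imwrite("pics/w4.png",w["pixels"][:,:,::-1])
w=wcam(s,w); print(proj(w,(.4615,-.0170,.092)))
E
```

```text
[280.46394075 226.19284566] [ 0.46360111 -0.0152462   0.092     ] [0.49431753 0.08332961 0.16309011]
time: 18.3
ee_pos: [0.4618, -0.017, 0.1338]
tool_rot: [[0.997, 0.073, -0.001], [0.073, -0.997, 0.0], [-0.001, -0.0, -1.0]]
ft_force: [0.8, -1.2, -0.0]
gripper_width: -0.0003
t 18.30 pos [ 0.4618 -0.017   0.1338] yaw 4.21 j6 1.435 F [ 0.81 -1.19 -0.01] M [ 0.025 -0.003  0.039] w -0.0003
[280.72908701 241.32468525]
```

View pics/w4.png

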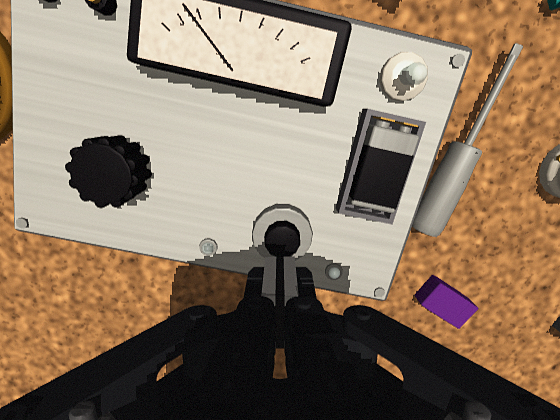

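```bash
python3 -m pendant '[{"offset":[0.005,0,-0.12],"delta_rot":[0,0,0],"fingers":0},{"offset":[0,0,-0.12],"delta_rot":[0,0,0],"fingers":0},{"offset":[0,0,0],"delta_rot":[0,0,0],"fingers":0}]' >/dev/null; python3 m.py
python3 -m pendant '[{"offset":[0,0,-0.025],"delta_rot":[0,0,0],"fingers":0},{"offset":[0,0,0],"delta_rot":[0,0,0],"fingers":0}]' >/dev/null; python3 m.py
```

```text
t 18.65 pos [ 0.4618 -0.0164  0.097 ] yaw 4.29 j6 1.435 F [ 0.06  0.07 -0.46] M [-0.01   0.037  0.036] w 0.0001
t 18.85 pos [ 0.463  -0.0168  0.0946] yaw 4.25 j6 1.435 F [-0.6  -0.08  0.43] M [-0.023 -0.009  0.016] w 0.0001
```

```bash
python3 -m pendant '[{"offset":[0,0,-0.03],"delta_rot":[0,0,0],"fingers":0},{"offset":[0,0,-0.035],"delta_rot":[0,0,0],"fingers":0},{"offset":[0,0,0],"delta_rot":[0,0,0],"fingers":0}]' >/dev/null; python3 m.py
```

```text
t 19.15 pos [ 0.4635 -0.017   0.0858] yaw 4.21 j6 1.434 F [-2.96  2.73 19.32] M [0.325 0.64  0.04 ] w -0.0001
```

```bash
python3 -m pendant '[{"offset":[0,0,0.003],"delta_rot":[0,0,0],"fingers":0},{"offset":[0,0,0],"delta_rot":[0,0,0],"fingers":0},{"offset":[0,0,0],"delta_rot":[0,0,0],"fingers":0},{"offset":[0,0,0],"delta_rot":[0,0,0],"fingers":0},{"offset":[0,0,0],"delta_rot":[0,0,0],"fingers":0},{"offset":[0,0,0],"delta_rot":[0,0,0],"fingers":0},{"offset":[0,0,0],"delta_rot":[0,0,0],"fingers":0},{"offset":[0,0,0],"delta_rot":[0,0,0],"fingers":0}]' >/dev/null; python3 m.py
python3 -m pendant '[{"offset":[0,0,0.05],"delta_rot":[0,0,0],"fingers":0},{"offset":[0,0,0.1],"delta_rot":[0,0,0],"fingers":0},{"offset":[0,0,0.2],"delta_rot":[0,0,0],"fingers":0},{"offset":[0,0,0.2],"delta_rot":[0,0,0],"fingers":0},{"offset":[0,0,0],"delta_rot":[0,0,0],"fingers":0},{"offset":[0,0,0],"delta_rot":[0,0,0],"fingers":0}]' >/dev/null
python3 - <<'E'
from h import *
import cv2
s=st()
w=optics.snapshot("wrist"); cv2.imwrite("pics/w5.png",w["pixels"][:,:,::-1])
E
```

```text
t 19.95 pos [ 0.4635 -0.017   0.0859] yaw 4.20 j6 1.435 F [-2.08  1.21 13.52] M [ 0.358  0.367 -0.044] w -0.0001
t 20.55 pos [ 0.4627 -0.0172  0.1677] yaw 4.21 j6 1.435 F [ 0.07 -0.11 -0.64] M [-0.001  0.047  0.01 ] w -0.0000
```

View pics/w5.png

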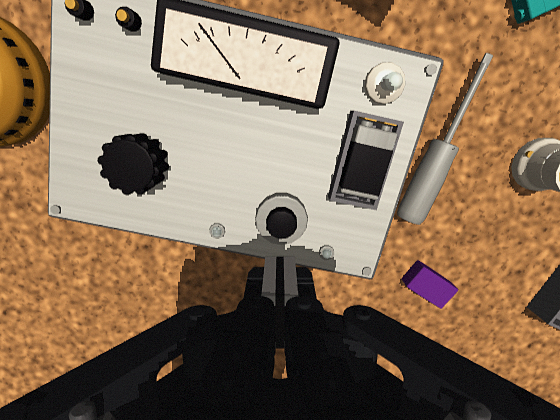

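The picture shows the button back up at (282,222), the cell in its cradle at (370,165) and nothing disturbed, so I'm handing in.

```bash
python3 -c "
from workcell import robot
print(robot.finish_job())"
```

```text
the job is handed in; nothing more can be done
None
```

The load test is done and handed in at about 20.6 s; no verdict was reported.

- **End stop:** I turned the knob anticlockwise. It passed one click and met the stop just past the next, so it had started at position 3. Torque there climbed about 0.05 N m a degree. I stopped turning at 0.27 N m, below the 0.45 N m forcing limit.
- **Three clicks clockwise:** I averaged the wrist torque around each click. It crossed zero at tool yaw of about 64.5°, 34.5° and 4.4°, which is 30° apart, so I let go at the third. The knob has no marks, so the pictures cannot confirm its position; this rests on torque and angle only.
- **Test button:** I pressed it until it bottomed, with the fingertips at 0.0858 m against 0.086 m expected and 14–19 N. It stayed down for about 1 s before I let it up.
- **Last checks:** The last wrist picture showed the button up, the cell in its cradle and the robot clear of everything. I saw nothing else disturbed, though that picture does not take in the whole bench.
- **Readings that did not fit:** Two single torque readings near yaw 89° were about zero where I expected about 0.08 N m. The sensor noise is 0.02–0.04 N m, which does not fully explain them. The averaged readings at the three clicks all agreed with each other.

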